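# Close the swing clamp on a saddle-tree blank

## Task

Clamp the wooden blank in the saddler's jig: with the back of a finger push the steel swing strap over the blank until it rests against its stop, then push the upright cam lever all the way down with a fingertip so that the cam presses on the blank. Nothing is picked up: leave the blank lying in its nest and leave the other things on the bench where they are.

Things in the scene. Friction and masses are not known exactly. Their poses are not given: they have to be found in the camera images.
- jig: Plywood board 250 x 210 x 18 mm (x, y, z) fixed to the bench, its yaw varies. Origin at the centre of its underside, z up. 10 mm high wooden rails round its middle hold the blank. The strap's pivot post stands at its (80, 0) mm; the strap's stop, a steel post 16 x 12 mm, 70 mm above the bench, at (52, 23.5) mm. A thread spool stands loose near (-70, 75) mm.
- block: The blank to be clamped: a loose two-tone wooden block 60 x 110 x 29 mm (x, y, z), 0.1 to 0.2 kg, lying flat in the nest in the middle of the jig with 2 mm play all round, long side along the jig's y; its top is 47 mm above the bench. Origin at the centre of its underside.
- strap (a joint): Strap angle (rad) about its vertical pivot. 0: closed, at its stop, pointing from the pivot along the jig's -x over the blank; positive: swung out, counter-clockwise from above (1.57: along the jig's -y). Range 0 to 1.7, starts 0.85 to 1.45. A forked flat steel bar 34 mm wide, 59 to 73 mm above the bench, 175 mm long from the pivot. Stays where left (friction 0.12 N m, under 1 N at the peg).
- strap_pivot (a point): Point on the strap's vertical pivot axis, 66 mm above the bench; axes turn with the strap: its -x runs along the strap to the peg, z up.
- peg_top (a point): Top centre, 113 mm above the bench, of the upright round steel push peg, 14 mm thick and 40 mm tall, that stands on the strap 160 mm from the pivot.
- lever (a joint): Angle (rad) of the cam lever about its level axis across the strap. 0: upright; grows as its end is pushed over and down towards the strap's pivot; 1.35: fully down at its stop, 13 degrees above level. Starts 0.05 to 0.4. Stays where left (friction 0.1 N m); needs roughly 3 to 8 N at its end; the cam presses over about the last 0.4 rad and then locks itself.
- lever_axis (a point): Centre of the lever's axis, 66 mm above the bench, on the strap 80 mm from the pivot. Its axes turn with the lever: z runs from the axis along the lever to its end; x is the way the end moves when pushed down; y is the hinge axis.
- lever_tip (a point): End of the lever, 83 mm from its axis. The lever is a steel bar 12 mm thick (6 mm to either side of the line from axis to tip, along its push direction) and 16 mm wide, with a 30 mm wide, 18 mm long paddle at the end.
- cam: The round steel cam, 24 mm across and 18 mm wide, at the lever's foot between the fork's two bars, that comes down on the blank's top as the lever goes down. Origin at the lever's axis.
- spool: Bystander: wooden thread spool, 36 mm across, 42 mm tall, standing loose on the jig's board. Origin under its centre.
- wax: Bystander: pale block of wax 60 x 42 x 26 mm. Origin under its centre.
- jar: Bystander: amber glass jar, 60 mm across, 85 mm tall. Origin under its centre.
- mug: Bystander: green plastic cup, 80 mm across, 90 mm tall. Origin under its centre.
- tin: Bystander: flat metal tin 85 x 60 x 22 mm. Origin under its centre.
- mallet: Bystander: wooden mallet lying down, handle along its x, 240 mm long, up to 52 mm tall. Origin on the bench under the handle.
- driver: Bystander: screwdriver lying on the bench along its x. Origin at its underside.
Mind the look-alikes: they are no part of the job. Leave any green or turquoise look-alike of the block alone.

How it is judged:
By the outcome, as a careful person would: the job done as asked, in the order asked, and still so for the second after the job is handed in, with the robot touching nothing.
It also fails if it takes over 54 s, if anything falls off the work surface, if the arm or the gripper's body presses on something with over 40 N, if the wrist force passes 120 N, or if a joint passes its speed limit or range.

## Robot

A 6-joint arm with a two-finger parallel gripper is mounted at the origin on the work surface. World frame = base frame: x ahead of the robot, y to its left, z up, the work surface at z = 0. Lengths are in m, angles in rad, forces in N, time in s.
With the tool pointing down it reaches from about 0.3 to 0.775 m from the base axis. Payload 14.6 kg.
Tool frame: the origin (TCP) lies midway between the tips of the shut fingers; the grasp point (between the pads) lies 19 mm behind it (ctrl.grip_depth is the distance from the TCP to the grasp point, in m); z points along the fingers, x is the direction in which the jaws open and shut, and the axes are right-handed (so a half turn about z gives the same grasp; the last joint's range is limited). The gripper opens to 94 mm and grips with 3 to 60 N. Pads are 16 mm wide; open, the fingers measure 119 mm over their backs; the gripper's body (75 mm by 177 mm) begins 78 mm behind the grasp point.
Start: joints at [-1.374, 0.3, 1.521, -0, 1.321, -0.067], TCP at [0.143, -0.531, 0.205] pointing down, gripper open.
Joint ranges: [-3.03, 3.03], [-0.79, 2.21], [0.23, 2.52], [-1.04, 4.18], [0, 3.07], [-2.55, 2.55]. Speed limits (rad/s): [2.22, 2.22, 2.57, 3.14, 3.14, 3.14].

## Interface

Orientations are given as [roll, pitch, yaw] about the fixed x, y, z axes, in that order (R = Rz(yaw) Ry(pitch) Rx(roll)).
In Python, from station import ctrl gives the robot as it stands.
- The arm moves only by the tool play_rows, never from a script. Its argument "steps" is a list that holds one entry, the list of rows, each a list of 7 numbers: the shift along the tool's x, y, z in cm, then the turn, a rotation vector about the tool's x, y, z in rad, then the opening, from 0 (shut) to 1 (fully open). In form: [[[x, y, z, ax, ay, az, hand], ...]]. A call has 1 to 20 rows; each row is the pose to reach, as a shift and turn from the pose measured when the call began, along the tool's axes at that moment; what a row does not reach only later rows make up. A row lasts 1/12 s, in which the tool goes at most 41.7 mm and 7.16 degrees, less where a joint would pass 70% of its speed; a pose out of reach is approached as far as the arm can. A call with a gripper value outside its range is refused whole. The fingers move at their own pace and stop on an object; "force" is the grip in N (left out, the last holds). Time passes only in rows, so rows that repeat a pose let the fingers close. It gives the time, the measured TCP pose, the force and the opening at its end, in the units of the state.
- ctrl.get_obs(): the state, without advancing time (a new reading comes with each control period).
- ctrl.camera(name): name is "scene" or "top" or "wrist"; returns a dict with "frame" (384x512x3 uint8, blue, green, red), "fovy" (degrees; the focal length in pixels is half the picture's height over the tangent of half this angle, whatever the lens; pixels are square), "cx", "cy" (the principal point, pixels), "world_to_cam" (4x4, takes a point from world to camera coordinates). Camera axes: x right, y up, looking along -z (the intrinsics and any distortion apply to the point x, -y, -z); pixel columns grow to the right and rows downward; lengths in m; the calibration is good to about 2 mm. A picture is of the moment at which its call begins. There is no depth.
- ctrl.hand_in(): hands the job in, once; it reports no verdict.
The state is a dict: "time_s": time; "qpos": joint angles; "joint_vel": joint speeds; "tau": joint torques, N m; "ee_pos": TCP position; "eef_rot": TCP orientation; "force": force on the tool from outside, world axes, zero at the start; "moment": the same for the moment, N m; "grip_width": finger opening in m.
Only numpy, scipy, OpenCV 4.12 (cv2) and the standard library are available. Lean on these libraries where they do the work, as an engineer would, in place of code of your own. Each camera call takes 0.05 s, during which the arm holds its last target. There are 200 camera calls.

## Working session

There is one attempt and no reset: what is moved stays moved. The work goes in short steps, Python scripts to look and compute and a tool call to move; the robot and the scene stay as the last step left them, time stands still between calls to the robot, and variables do not carry over. Pictures are saved under pics/ and viewed, about 8 in all and at most 12, crops included, and the job is handed in when it is done.

Besides the shell and the picture viewer there is one more tool, called after ">>>" in YAML: its name, and indented under it one key for each argument. play_rows: Moves the arm, as the interface text tells. Its arguments: {"type":"object","properties":{"steps":{"type":"array"},"force":{"type":"number"}},"required":["steps"]}

```bash
mkdir -p pics; ls
python3 - <<'E'
from station import ctrl
import cv2,numpy as np
o=ctrl.get_obs()
print({k:np.round(v,3) for k,v in o.items()})
ims={}
for n in("scene","top"):
    c=ctrl.camera(n); cv2.imwrite(f"pics/{n}0.png",c["frame"])
    print(n,c["fovy"],c["cx"],c["cy"],[k for k in c],np.round(c["world_to_cam"],3).tolist())
    np.savez(f"{n}.npz",**{k:c[k] for k in("fovy","cx","cy","world_to_cam")})
    for k in c:
        if k not in("frame","world_to_cam"):print(k,c[k])
    cv2.imwrite(f"pics/{n}0.png",cv2.resize(c["frame"],(800,600),interpolation=cv2.INTER_CUBIC))
E
```

```text
pics
{'time_s': np.float64(0.0), 'qpos': array([-1.374,  0.3  ,  1.522, -0.   ,  1.321, -0.067]), 'joint_vel': array([ 0.001, -0.001,  0.002,  0.   , -0.002, -0.   ]), 'tau': array([-1.0000e-03, -5.3182e+01, -3.5274e+01,  7.1000e-02,  2.4000e-02,
       -0.0000e+00]), 'ee_pos': array([ 0.143, -0.531,  0.205]), 'eef_rot': array([-3.142e+00,  1.000e-03, -1.307e+00]), 'force': array([ 0.11 ,  0.024, -0.946]), 'moment': array([ 0.016, -0.015, -0.04 ]), 'grip_width': np.float64(0.094)}
scene 46.71615431355849 246.20058361289654 192.2339908590952 ['frame', 'fovy', 'cx', 'cy', 'world_to_cam'] [[-0.746, 0.666, -0.002, 0.38], [-0.407, -0.454, 0.793, 0.148], [0.528, 0.592, 0.61, -1.844], [0.0, 0.0, 0.0, 1.0]]
fovy 46.71615431355849
cx 246.20058361289654
cy 192.2339908590952
top 49.672014052741936 258.9159985833932 191.11535267697235 ['frame', 'fovy', 'cx', 'cy', 'world_to_cam'] [[0.002, -1.0, -0.001, 0.019], [0.995, 0.002, 0.097, -0.522], [-0.097, -0.001, 0.995, -1.398], [0.0, 0.0, 0.0, 1.0]]
fovy 49.672014052741936
cx 258.9159985833932
cy 191.11535267697235
```

View pics/top0.png

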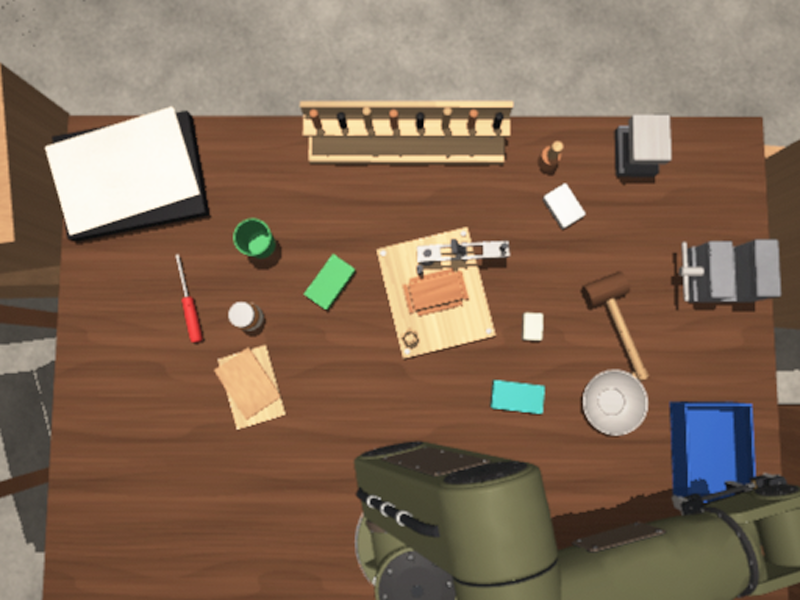

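View pics/scene0.png

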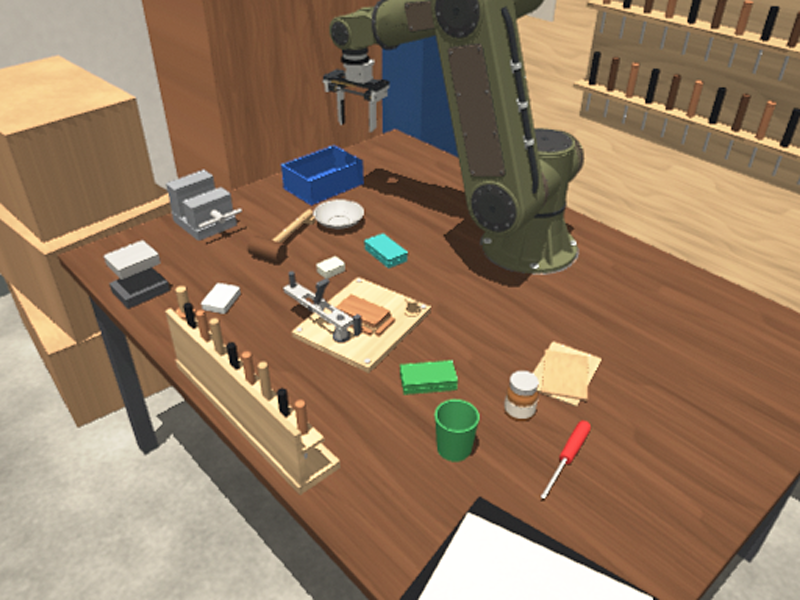

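The top view shows the jig at about (436,293), the strap pivot at about (427,252) and the peg at about (505,248). The scene view shows the lever near (320,292). Next I'll enlarge crops of both.

```bash
cat > h.py <<'E'
import cv2,numpy as np
from station import ctrl
def cal(n):
    d=np.load(f"{n}.npz");return d
def K(d):
    f=192/np.tan(np.radians(d["fovy"])/2);return np.array([[f,0,d["cx"]],[0,f,d["cy"]],[0,0,1.]])
F=np.diag([1,-1,-1])
def proj(n,P):
    d=cal(n);W=d["world_to_cam"];p=(F@(W[:3,:3]@np.atleast_2d(P).T+W[:3,3:]));p=K(d)@p
    return (p[:2]/p[2]).T
def ray(n,uv,z):
    d=cal(n);W=d["world_to_cam"];R=W[:3,:3];c=-R.T@W[:3,3]
    v=R.T@F@np.linalg.inv(K(d))@np.array([*uv,1.]);return c+v*(z-c[2])/v[2]
def crop(n,x,y,w,h,s,out):
    c=ctrl.camera(n)["frame"][y:y+h,x:x+w]
    return cv2.resize(c,None,fx=s,fy=s,interpolation=cv2.INTER_CUBIC)
E
python3 - <<'E'
from h import *
a=crop("top",235,140,100,95,6,0);cv2.imwrite("pics/a.png",a)
b=crop("scene",170,165,120,80,6,0);cv2.imwrite("pics/b.png",b)
E
```

```text
(no output)
```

View pics/a.png

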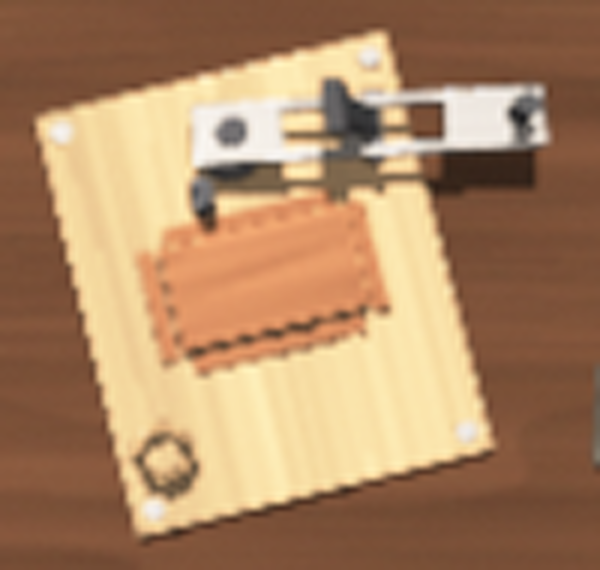

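View pics/b.png

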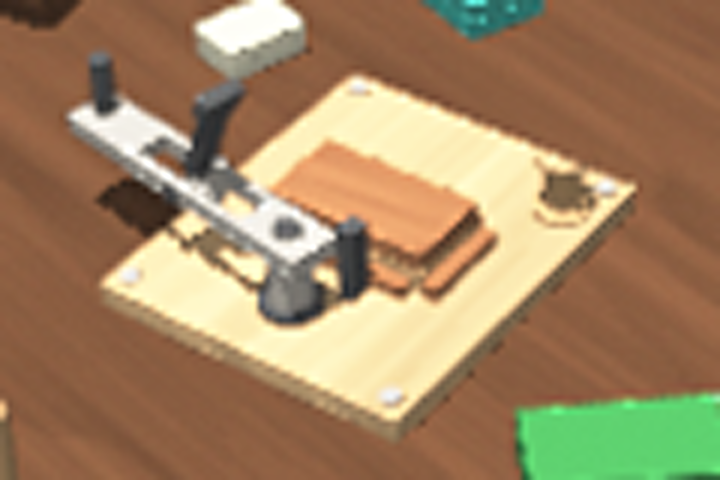

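The top crop shows board corners at (37,113), (385,32), (493,447) and (140,537), pivot (231,130) and peg about (524,112). The scene crop shows peg top (100,58), lever end about (220,92) and stop top (350,225). I'll fit the poses from these.

```bash
cat > fit.py <<'E'
from h import *
from scipy.optimize import least_squares
T=lambda u,v:(235+u/6-.4,140+v/6-.4); S=lambda u,v:(170+u/6-.4,165+v/6-.4)
def jig(p,q):
    c,s=np.cos(p[2]),np.sin(p[2]);return np.array([p[0]+c*q[0]-s*q[1],p[1]+s*q[0]+c*q[1],q[2]])
def pts(p):
    a,l=p[3],p[4]; d=np.array([-np.cos(a),-np.sin(a)])
    st=lambda r,z:jig(p,(.08+r*d[0],r*d[1],z))
    tip=st(.08-.083*np.sin(l),.066+.083*np.cos(l))
    return dict(pp=jig(p,(.125,.105,.018)),pm=jig(p,(.125,-.105,.018)),mm=jig(p,(-.125,-.105,.018)),mp=jig(p,(-.125,.105,.018)),
      peg=st(.16,.113),tip=tip,piv=st(0,.075),axis=st(.08,.066),end=st(.175,.073),pegb=st(.16,.073),stop=jig(p,(.052,.0235,.07)))
obs=[("top","pp",T(37,113)),("top","pm",T(385,32)),("top","mm",T(493,447)),("top","mp",T(140,537)),
("scene","pp",S(400,424)),("scene","pm",S(100,285)),("scene","mm",S(358,75)),("scene","mp",S(635,187)),
("scene","peg",S(100,58)),("scene","tip",S(222,92)),("top","tip",T(336,88)),("top","end",T(548,116)),("top","piv",T(231,130)),("scene","piv",S(288,229)),("scene","stop",S(350,225))]
if __name__=="__main__":
    f=lambda p:np.concatenate([proj(n,pts(p)[k])[0]-uv for n,k,uv in obs])
    r=least_squares(f,[.4,0,.25,1.2,.2],loss="soft_l1")
    for (n,k,_),e in zip(obs,f(r.x).reshape(-1,2)):print(n,k,e.round(1))
    print(r.x.round(4));np.save("p.npy",r.x)
    for k,v in pts(r.x).items():print(k,v.round(4))
    q=r.x.copy();q[3]=0;print("closed");[print(k,pts(q)[k].round(4)) for k in("peg","tip","axis","end")]
E
python3 fit.py
```

```text
top pp [-1.2  0.3]
top pm [-0.6 -0.4]
top mm [-0.6  0.1]
top mp [-1.2 -0.3]
scene pp [-1.  -1.1]
scene pm [-0.5 -1.3]
scene mm [-0.9 -1. ]
scene mp [-0.2 -0.7]
scene peg [-0.2 -1.1]
scene tip [-0.7 -1.1]
top tip [-1.1  2.4]
top end [-1.1 -0.3]
top piv [-0.5 -0. ]
scene piv [-0.4 -0.8]
scene stop [-0.1 -0.9]
[ 0.5399 -0.0439  0.2433  1.3824  0.3499]
pp [0.6359 0.0881 0.018 ]
pm [ 0.6865 -0.1157  0.018 ]
mm [ 0.4439 -0.1759  0.018 ]
mp [0.3933 0.0279 0.018 ]
peg [ 0.6263 -0.1844  0.113 ]
tip [ 0.6204 -0.0761  0.144 ]
piv [ 0.6175 -0.0246  0.075 ]
axis [ 0.6219 -0.1045  0.066 ]
end [ 0.6272 -0.1994  0.073 ]
pegb [ 0.6263 -0.1844  0.073 ]
stop [ 0.5847 -0.0086  0.07  ]
closed
peg [ 0.4623 -0.0632  0.113 ]
tip [ 0.5675 -0.037   0.144 ]
axis [ 0.5399 -0.0439  0.066 ]
end [ 0.4477 -0.0668  0.073 ]
```

>>> play_rows:
  steps:
    - [[-1, -3, 0, 0, 0, -0.07, 0], [-2, -6, 0, 0, 0, -0.15, 0], [-3.3, -10, 0, 0, 0, -0.23, 0], [-4.6, -14, 0, 0, 0, -0.31, 0], [-6, -18, 0, 0, 0, -0.4, 0], [-7.2, -21.5, 0, 0, 0, -0.49, 0], [-8.4, -25, 0, 0, 0, -0.57, 0], [-9.6, -28.5, 0, 0, 0, -0.65, 0], [-10.7, -32, 0, 0, 0, -0.73, 0], [-11.9, -35.5, 0, 0, 0, -0.81, 0], [-13, -39, 0, 0, 0, -0.89, 0], [-14.2, -42.5, 0, 0, 0, -0.97, 0], [-15.4, -46, 0, 0, 0, -1.05, 0], [-16.6, -49.5, 0, 0, 0, -1.13, 0], [-17.7, -53, 0, 0, 0, -1.21, 0], [-18.8, -56, 0, 0, 0, -1.29, 0], [-19.6, -58, 0, 0, 0, -1.34, 0], [-20, -59.6, 0, 0, 0, -1.36, 0], [-20, -59.6, 0, 0, 0, -1.36, 0], [-20, -59.6, 0, 0, 0, -1.36, 0]]

```text
time_s: 1.87
ee_pos: [0.6666, -0.182, 0.2045]
eef_rot: [-3.141, 0.001, 0.053]
force: [0.2, -0.5, 0.1]
grip_width: 0.0006
```

>>> play_rows:
  steps:
    - [[0, 0, 1.5, 0, 0, 0, 0], [0, 0, 4, 0, 0, 0, 0], [0, 0, 6.5, 0, 0, 0, 0], [0, 0, 9, 0, 0, 0, 0], [0, 0, 11, 0, 0, 0, 0], [0, 0, 12, 0, 0, 0, 0], [0, 0, 12, 0, 0, 0, 0], [0, 0, 12, 0, 0, 0, 0]]

```text
time_s: 2.53
ee_pos: [0.6663, -0.1825, 0.0853]
eef_rot: [-3.141, 0.001, 0.052]
force: [-0.0, -1.2, 1.5]
grip_width: 0.0005
```

Run:
```python
from h import *
a=crop("top",235,110,120,110,4,0);b=crop("scene",150,140,130,110,4,0)
cv2.imwrite("pics/c.png",np.hstack([a[:,:400],b[:,:400]]))
from fit import *
p=np.load("p.npy"); t=pts(p); piv=t["piv"][:2]
# arc of finger centre (offset .0195 behind peg), in tool axes at call start (psi0)
o=ctrl.get_obs();pos=o["ee_pos"];psi0=o["eef_rot"][2];print(pos.round(4),psi0)
ex=np.array([np.cos(psi0),np.sin(psi0)]);ey=np.array([ex[1],-ex[0]])
for a in [1.382,1.3,1.2,1.1,1,.9,.8,.7,.6,.5,.4,.3,.2,.1,.05,0,-.02]:
    th=p[2]+a; u=-np.array([np.cos(th),np.sin(th)]); tan=np.array([u[1],-u[0]])
    c=piv+.16*u-.0195*tan; psi=np.arctan2(-tan[1],-tan[0]); d=c-pos[:2]
    print(a,(100*np.array([d@ex,d@ey])).round(2),"az",round(-(psi-psi0),3))
```

```text
[ 0.667  -0.1824  0.0864] 0.05282969193801357
1.382 [-2.13 -0.02] az -0.002
1.3 [-3.44  0.09] az 0.08
1.2 [-5.05  0.07] az 0.18
1.1 [-6.66 -0.1 ] az 0.28
1 [-8.23 -0.44] az 0.38
0.9 [-9.77 -0.93] az 0.48
0.8 [-11.25  -1.57] az 0.58
0.7 [-12.65  -2.35] az 0.68
0.6 [-13.97  -3.27] az 0.78
0.5 [-15.2   -4.32] az 0.88
0.4 [-16.31  -5.49] az 0.98
0.3 [-17.3   -6.76] az 1.08
0.2 [-18.16  -8.12] az 1.18
0.1 [-18.87  -9.57] az 1.28
0.05 [-19.18 -10.31] az 1.33
0 [-19.44 -11.07] az 1.38
-0.02 [-19.54 -11.38] az 1.4
```

View pics/c.png

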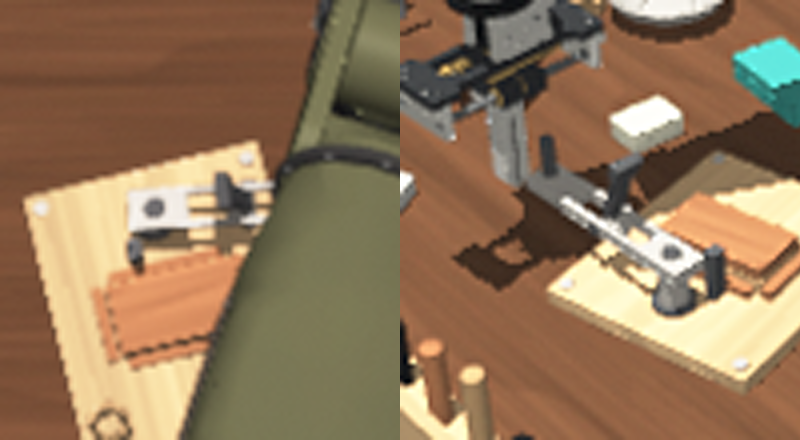

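The finger is behind the peg, at about (510,160) against the peg at (547,160), and clear of everything else. I'll sweep it along the arc.

>>> play_rows:
  steps:
    - [[-1, 0, 0, 0, 0, 0, 0], [-1.8, 0, 0, 0, 0, 0, 0], [-2.6, 0, 0, 0, 0, 0.03, 0], [-3.44, 0.09, 0, 0, 0, 0.08, 0], [-4.25, 0.09, 0, 0, 0, 0.13, 0], [-5.05, 0.07, 0, 0, 0, 0.18, 0], [-5.85, 0, 0, 0, 0, 0.23, 0], [-6.66, -0.1, 0, 0, 0, 0.28, 0], [-7.45, -0.26, 0, 0, 0, 0.33, 0], [-8.23, -0.44, 0, 0, 0, 0.38, 0], [-9, -0.67, 0, 0, 0, 0.43, 0], [-9.77, -0.93, 0, 0, 0, 0.48, 0], [-10.5, -1.24, 0, 0, 0, 0.53, 0], [-11.25, -1.57, 0, 0, 0, 0.58, 0], [-11.95, -1.95, 0, 0, 0, 0.63, 0], [-12.65, -2.35, 0, 0, 0, 0.68, 0], [-13.3, -2.8, 0, 0, 0, 0.73, 0], [-13.97, -3.27, 0, 0, 0, 0.78, 0], [-13.97, -3.27, 0, 0, 0, 0.78, 0]]

```text
time_s: 4.22
ee_pos: [0.5256, -0.1569, 0.0877]
eef_rot: [-3.14, -0.003, -0.729]
force: [0.7, 0.5, -0.0]
grip_width: 0.0005
```

```bash
cat > arc.py <<'E'
from fit import *
p=np.load("p.npy"); t=pts(p); piv=t["piv"][:2]
o=ctrl.get_obs();pos=o["ee_pos"];psi0=o["eef_rot"][2];print(pos.round(4),psi0,o["force"].round(1))
ex=np.array([np.cos(psi0),np.sin(psi0)]);ey=np.array([ex[1],-ex[0]])
for a in [.6,.5,.4,.3,.2,.1,.05,0,-.02,-.04]:
    th=p[2]+a; u=-np.array([np.cos(th),np.sin(th)]); tan=np.array([u[1],-u[0]])
    c=piv+.16*u-.0195*tan; psi=np.arctan2(-tan[1],-tan[0]); d=c-pos[:2]
    print(a,(100*np.array([d@ex,d@ey])).round(2),"az",round(-(psi-psi0),3))
E
python3 arc.py; python3 -c "
from h import *
a=crop('top',200,130,160,110,4,0);b=crop('scene',150,140,130,110,4,0)
cv2.imwrite('pics/d.png',b)"
```

```text
[ 0.5256 -0.1569  0.0877] -0.729417741997958 [ 0.7  0.5 -0. ]
0.6 [0.02 0.01] az -0.002
0.5 [-1.59  0.13] az 0.098
0.4 [-3.2   0.08] az 0.198
0.3 [-4.8  -0.12] az 0.298
0.2 [-6.37 -0.48] az 0.398
0.1 [-7.89 -1.  ] az 0.498
0.05 [-8.63 -1.32] az 0.548
0 [-9.36 -1.67] az 0.598
-0.02 [-9.64 -1.82] az 0.618
-0.04 [-9.93 -1.98] az 0.638
```

View pics/d.png

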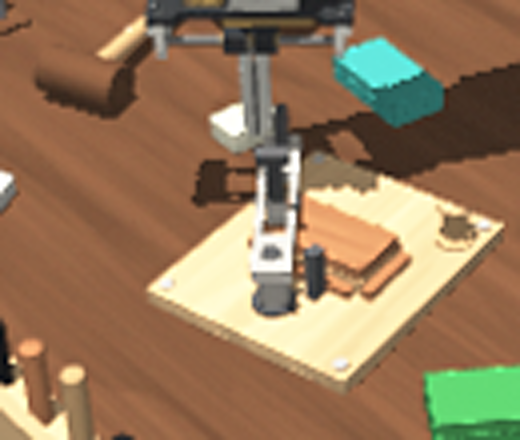

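The strap follows the finger and now stands about 35° from closed. I'll continue to the stop, slowly at the end.

>>> play_rows:
  steps:
    - [[-0.8, 0.1, 0.1, 0, 0, 0.05, 0], [-1.59, 0.13, 0.2, 0, 0, 0.1, 0], [-2.4, 0.1, 0.2, 0, 0, 0.15, 0], [-3.2, 0.08, 0.2, 0, 0, 0.2, 0], [-4, 0, 0.2, 0, 0, 0.25, 0], [-4.8, -0.12, 0.2, 0, 0, 0.3, 0], [-5.6, -0.3, 0.2, 0, 0, 0.35, 0], [-6.37, -0.48, 0.2, 0, 0, 0.4, 0], [-7.1, -0.73, 0.2, 0, 0, 0.45, 0], [-7.6, -0.9, 0.2, 0, 0, 0.48, 0], [-8, -1.05, 0.2, 0, 0, 0.51, 0], [-8.3, -1.18, 0.2, 0, 0, 0.53, 0], [-8.6, -1.3, 0.2, 0, 0, 0.55, 0], [-8.9, -1.4, 0.2, 0, 0, 0.57, 0], [-9.1, -1.5, 0.2, 0, 0, 0.58, 0], [-9.25, -1.6, 0.2, 0, 0, 0.59, 0], [-9.36, -1.67, 0.2, 0, 0, 0.6, 0], [-9.36, -1.67, 0.2, 0, 0, 0.6, 0]]

```text
time_s: 5.82
ee_pos: [0.4676, -0.0829, 0.0854]
eef_rot: [-3.138, -0.002, -1.326]
force: [1.0, 0.1, 0.7]
grip_width: 0.0003
```

>>> play_rows:
  steps:
    - [[-0.15, 0, 0, 0, 0, 0, 0], [-0.3, 0, 0, 0, 0, 0, 0], [-0.3, 0, 0, 0, 0, 0, 0]]

```text
time_s: 6.07
ee_pos: [0.4675, -0.0825, 0.0855]
eef_rot: [-3.138, -0.007, -1.325]
force: [3.7, -23.4, -6.0]
grip_width: 0.0005
```

```bash
python3 -c "
from h import *
print(ctrl.get_obs()['force'],ctrl.get_obs()['ee_pos'])
b=crop('scene',180,160,90,75,8,0)
cv2.imwrite('pics/e.png',b)"
```

```text
[  3.73909247 -23.40179697  -5.96761523] [ 0.46754901 -0.08249845  0.08554551]
```

View pics/e.png

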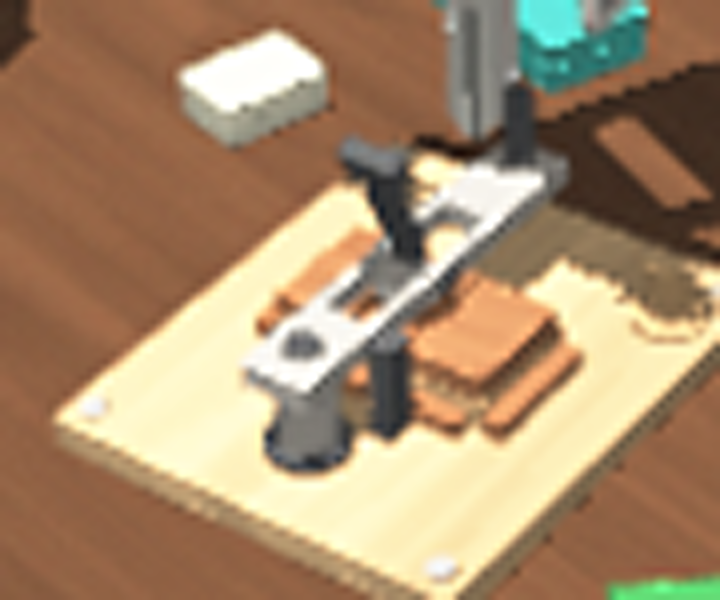

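The strap is against its stop, with 23 N on the finger. The lever paddle is at crop (375,155). Now I'll plan the lever move.

```bash
cat > lev.py <<'E'
from fit import *
p=np.load("p.npy").copy();p[3]=0
o=ctrl.get_obs();pos=o["ee_pos"];psi=o["eef_rot"][2]
ex=np.array([np.cos(psi),np.sin(psi),0]);ey=np.array([ex[1],-ex[0],0]);ez=np.array([0,0,-1])
M=np.array([ex,ey,ez])
d=np.array([np.cos(p[2]),np.sin(p[2]),0]);A=jig(p,(0,0,.066))
def tcp(l,s,gap=0):  # leading edge of the tip on the lever's back face at s
    n=np.cos(l)*d+np.array([0,0,-np.sin(l)])
    return A+s*(np.sin(l)*d+np.array([0,0,np.cos(l)]))-(.006+gap)*n-.008*d
if __name__=="__main__":
    for l in(.2,.3,.35,.4,.5):p[4]=l;print(l,((proj("scene",pts(p)["tip"])[0]-[180,160])*8).round())
    for l,g in[(.35,.02),(.35,0),(.5,0),(.65,0),(.8,0),(.95,0),(1.1,0),(1.2,0),(1.3,0),(1.35,0),(1.39,0)]:
        t=tcp(l,.072,g);print(l,t.round(4),(M@(t-pos)*100).round(2))
E
python3 lev.py
```

```text
0.2 [382. 122.]
0.3 [371. 135.]
0.35 [365. 142.]
0.4 [360. 149.]
0.5 [350. 165.]
0.35 [ 0.5324 -0.0458  0.1426] [-1.99 -7.18 -5.7 ]
0.35 [ 0.5506 -0.0412  0.1357] [-1.98 -9.06 -5.01]
0.5 [ 0.5605 -0.0388  0.1321] [ -1.98 -10.08  -4.65]
0.65 [ 0.5698 -0.0365  0.1269] [ -1.98 -11.03  -4.14]
0.8 [ 0.5782 -0.0344  0.1205] [ -1.98 -11.9   -3.49]
0.95 [ 0.5856 -0.0326  0.1128] [ -1.98 -12.66  -2.72]
1.1 [ 0.5918 -0.031   0.104 ] [ -1.97 -13.3   -1.84]
1.2 [ 0.5952 -0.0302  0.0977] [ -1.97 -13.65  -1.21]
1.3 [ 0.5979 -0.0295  0.091 ] [ -1.97 -13.93  -0.55]
1.35 [ 0.599  -0.0292  0.0876] [ -1.97 -14.05  -0.21]
1.39 [ 0.5998 -0.029   0.0848] [ -1.97 -14.13   0.07]
```

>>> play_rows:
  steps:
    - [[0.8, 0, 0, 0, 0, 0, 0], [2, 0, 0, 0, 0, 0, 0], [2.2, 0, -2, 0, 0, 0, 0], [2.2, 0, -5, 0, 0, 0, 0], [2.2, 0, -8, 0, 0, 0, 0], [1.5, -1, -8.5, 0, 0, 0, 0], [0, -3, -8.5, 0, 0, 0, 0], [-1.5, -5, -8.5, 0, 0, 0, 0], [-2, -6.5, -8, 0, 0, 0, 0], [-2, -6.8, -6.5, 0, 0, 0, 0], [-2, -6.8, -5.6, 0, 0, 0, 0], [-2, -6.8, -5.6, 0, 0, 0, 0], [-2, -6.8, -5.6, 0, 0, 0, 0]]

```text
time_s: 7.2
ee_pos: [0.5279, -0.0465, 0.1412]
eef_rot: [-3.139, -0.006, -1.326]
force: [0.5, -0.0, 0.2]
grip_width: 0.0006
```

```bash
python3 lev.py|tail -11; python3 -c "
from h import *
o=ctrl.get_obs();print(o['ee_pos'],o['eef_rot'],o['force'])
b=crop('scene',180,140,90,95,7,0)
cv2.imwrite('pics/f.png',b[:600])"
```

```text
0.35 [ 0.5324 -0.0458  0.1426] [ 0.03 -0.45 -0.13]
0.35 [ 0.5506 -0.0412  0.1357] [ 0.04 -2.33  0.55]
0.5 [ 0.5605 -0.0388  0.1321] [ 0.04 -3.35  0.92]
0.65 [ 0.5698 -0.0365  0.1269] [ 0.04 -4.31  1.43]
0.8 [ 0.5782 -0.0344  0.1205] [ 0.04 -5.17  2.08]
0.95 [ 0.5856 -0.0326  0.1128] [ 0.04 -5.93  2.85]
1.1 [ 0.5918 -0.031   0.104 ] [ 0.05 -6.57  3.72]
1.2 [ 0.5952 -0.0302  0.0977] [ 0.05 -6.92  4.36]
1.3 [ 0.5979 -0.0295  0.091 ] [ 0.05 -7.2   5.02]
1.35 [ 0.599  -0.0292  0.0876] [ 0.05 -7.32  5.36]
1.39 [ 0.5998 -0.029   0.0848] [ 0.05 -7.4   5.64]
[ 0.52791803 -0.04654142  0.14123409] [-3.13901757 -0.00606889 -1.32556349] [ 0.53819963 -0.04030354  0.23631183]
```

View pics/f.png

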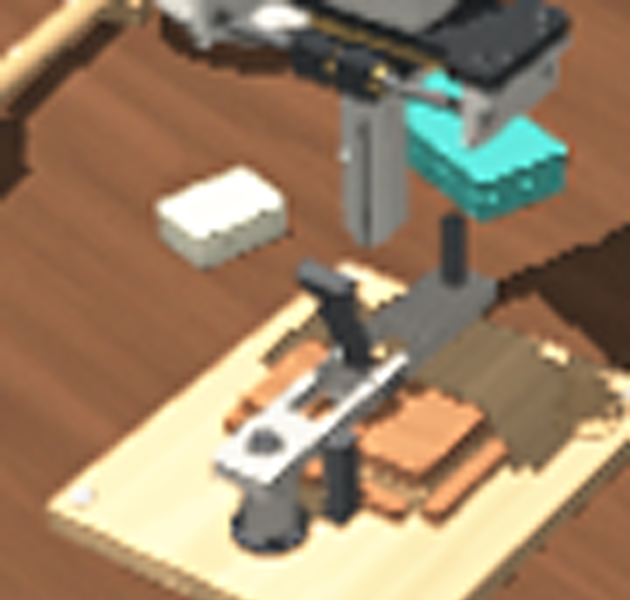

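The finger end is at (370,240), behind the paddle at (322,275) and in line with it. The strap is unchanged. I'll push the lever over.

>>> play_rows:
  steps:
    - [[0, -0.8, 0.3, 0, 0, 0, 0], [0, -1.6, 0.6, 0, 0, 0, 0], [0, -2.3, 0.7, 0, 0, 0, 0], [0, -2.8, 0.85, 0, 0, 0, 0], [0, -3.35, 1.05, 0, 0, 0, 0], [0, -3.8, 1.3, 0, 0, 0, 0], [0, -4.3, 1.5, 0, 0, 0, 0], [0, -4.75, 1.8, 0, 0, 0, 0], [0, -5.17, 2.15, 0, 0, 0, 0], [0, -5.55, 2.5, 0, 0, 0, 0], [0, -5.93, 2.9, 0, 0, 0, 0], [0, -6.25, 3.3, 0, 0, 0, 0], [0, -6.57, 3.75, 0, 0, 0, 0], [0, -6.57, 3.75, 0, 0, 0, 0]]

```text
time_s: 8.42
ee_pos: [0.5924, -0.0308, 0.104]
eef_rot: [-3.138, -0.006, -1.326]
force: [-0.5, -0.4, 1.2]
grip_width: 0.0004
```

```bash
python3 lev.py|tail -5; python3 -c "
from h import *
o=ctrl.get_obs();print(o['ee_pos'],o['eef_rot'],o['force'])
b=crop('scene',180,140,90,95,7,0)
cv2.imwrite('pics/g.png',b[:600])"
```

```text
1.1 [ 0.5918 -0.031   0.104 ] [ 0.01  0.07 -0.  ]
1.2 [ 0.5952 -0.0302  0.0977] [ 0.01 -0.28  0.63]
1.3 [ 0.5979 -0.0295  0.091 ] [ 0.01 -0.57  1.29]
1.35 [ 0.599  -0.0292  0.0876] [ 0.01 -0.68  1.64]
1.39 [ 0.5998 -0.029   0.0848] [ 0.01 -0.76  1.91]
[ 0.59240603 -0.03077239  0.10397462] [-3.13831744 -0.00646177 -1.32560669] [-0.54799895 -0.43609011  1.21753313]
```

View pics/g.png

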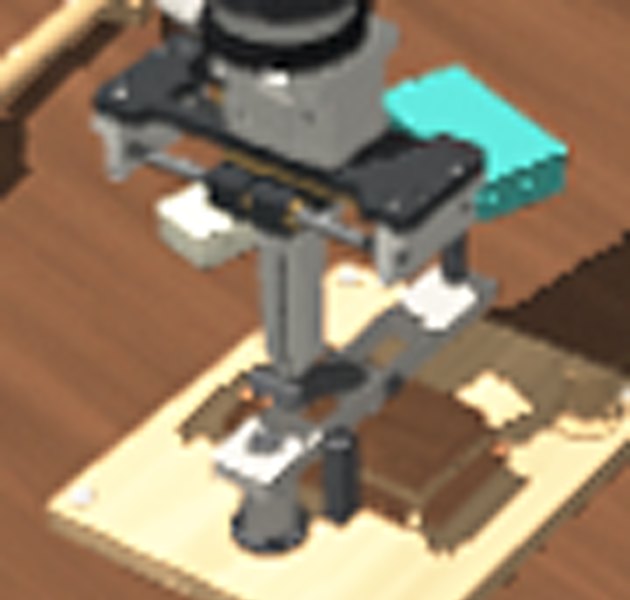

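The finger tip rests on the paddle at about (285,380), with the lever at roughly 1.1 rad. I'll press on down.

>>> play_rows:
  steps:
    - [[0, -0.15, 0.3, 0, 0, 0, 0], [0, -0.28, 0.63, 0, 0, 0, 0], [0, -0.42, 0.95, 0, 0, 0, 0], [0, -0.57, 1.29, 0, 0, 0, 0], [0, -0.63, 1.5, 0, 0, 0, 0], [0, -0.68, 1.65, 0, 0, 0, 0], [0, -0.68, 1.65, 0, 0, 0, 0]]

```text
time_s: 9.05
ee_pos: [0.5996, -0.0291, 0.0882]
eef_rot: [-3.137, -0.007, -1.326]
force: [-2.0, 0.6, 7.2]
grip_width: 0.0006
```

>>> play_rows:
  steps:
    - [[0, 0, 0.15, 0, 0, 0, 0], [0, 0, 0.3, 0, 0, 0, 0], [0, 0, 0.3, 0, 0, 0, 0]]

```text
time_s: 9.3
ee_pos: [0.6001, -0.0291, 0.0873]
eef_rot: [-3.135, -0.007, -1.326]
force: [-12.0, 0.8, 22.8]
grip_width: 0.0003
```

The force rises sharply at the predicted stop height: 23 N at z = 0.0873. I'll retract and look.

>>> play_rows:
  steps:
    - [[0, 0, -0.5, 0, 0, 0, 0], [0, 0, -2, 0, 0, 0, 0], [0, 0, -5, 0, 0, 0, 0], [0, 0, -8, 0, 0, 0, 0], [0, 0, -11, 0, 0, 0, 0], [0, 0, -13, 0, 0, 0, 0], [2, 3, -14, 0, 0, 0, 0], [5, 6, -14, 0, 0, 0, 0], [9, 9, -14, 0, 0, 0, 0], [13, 12, -14, 0, 0, 0, 0], [17, 14, -14, 0, 0, 0, 0], [21, 16, -14, 0, 0, 0, 0], [24, 17, -14, 0, 0, 0, 0], [25, 18, -14, 0, 0, 0, 0], [25, 18, -14, 0, 0, 0, 0], [25, 18, -14, 0, 0, 0, 0]]

```text
time_s: 10.63
ee_pos: [0.4846, -0.3156, 0.2274]
eef_rot: [-3.135, -0.007, -1.328]
force: [-0.3, 0.2, -0.2]
grip_width: 0.0004
```

```bash
python3 -c "
from h import *
from fit import *
o=ctrl.get_obs();print(o['ee_pos'],o['force'])
b=crop('scene',180,160,90,80,7,0)
a=crop('top',240,140,60,80,7,0)[:,:]
p=np.load('p.npy');p[3]=0
for l in(1.15,1.25,1.35):
  p[4]=l;t=pts(p)['tip'];print(l,(proj('scene',t)[0]-[180,160])*7,(proj('top',t)[0]-[240,140])*7+[400,0])
cv2.imwrite('pics/k.png',np.hstack([b[:,:400],a[:,:400]])[:600])"
```

```text
[ 0.48458675 -0.31561921  0.22744176] [-0.258167    0.24238501 -0.17144655]
1.15 [263.35645563 248.00500211] [631.80832796 148.31139895]
1.25 [260.18790524 264.06521257] [629.72025134 144.95910855]
1.35 [258.05706332 279.64271914] [628.04062384 143.3354542 ]
```

View pics/k.png

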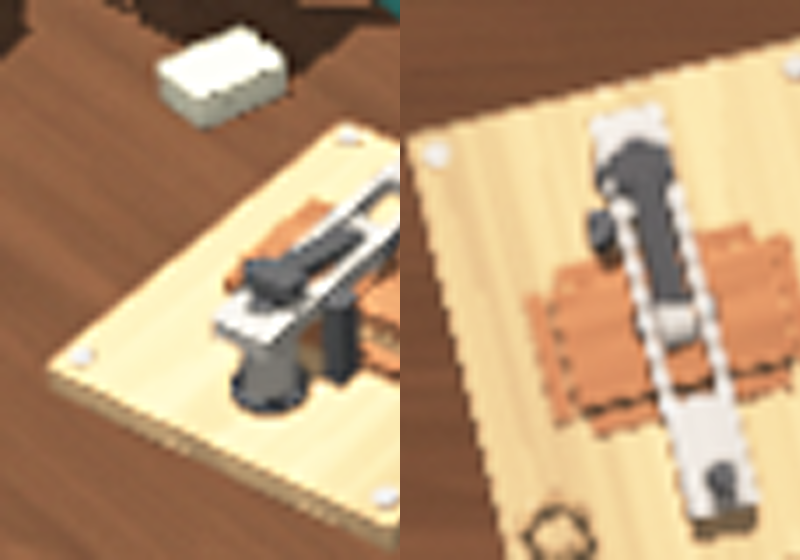

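The lever lies flat: its paddle end is at about (262,285), and the model predicts (258,280) for 1.35 rad. The strap touches the stop at about (600,230), and the blank and spool are in place.

```bash
python3 -c "
from station import ctrl
print(ctrl.hand_in())"
```

```text
the job is handed in; nothing more can be done
None
```

The blank is clamped and the job is handed in. It took 10.6 s of robot time, and the robot was touching nothing at the end.

- **Strap:** I pushed it by its peg with the back of the shut fingers until it met the stop, where the finger force rose to about 23 N. The last picture shows it lying over the blank against the stop post.
- **Lever:** I pushed it down with the fingertips. The force rose sharply to about 23 N downward (26 N in all) at a tip height of 87.3 mm, against 87.6 mm predicted for the lever fully down. After I withdrew, the last picture showed its end where it should be at 1.35 rad, within about 1 camera pixel.
- **Other things:** The blank is in its nest, and the spool and wax have not visibly moved. The tool touched only the peg and the lever. I did not measure the other bench items again afterwards.

One measurement was poorer than the rest. In the first position fit, the lever end in the top camera was off by 2.6 pixels, while all other points were within about 1.5. The pictures and contact forces that followed agreed with the fitted positions.

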